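# Re-order the samples and close the stacking frame

### The job

The three vessels in the lower stacking frame stand on the wrong coloured discs. Move them round so that the white-capped vial stands on the yellow disc, the black-capped vial on the blue disc and the weighing bottle on the red disc, each upright and near the middle of its disc; the cork pad is free for parking one meanwhile. Then set the upper frame over them, its four corner posts fully down in the sockets of the lower frame, and leave the small pale crucible where it stands.

Things in the scene. Friction and masses are not known exactly. Their poses are not given: they have to be found in the camera images.
- white_vial: glass sample vial with label, 21 mm diameter, 50 mm tall, with a white screw cap (19 mm diameter, its top 11 mm). Origin: centre of its underside, z up along its axis. Round, so its yaw does not matter. About 17 g. At the start it stands on the red disc
- black_vial: glass sample vial with label, 21 mm diameter, 50 mm tall, with a black screw cap (19 mm diameter, its top 11 mm). Origin: centre of its underside, z up along its axis. Round, so its yaw does not matter. About 17 g. At the start it stands on the yellow disc
- weighing_bottle: low round clear glass weighing bottle with dark contents, 37 mm diameter and 39 mm tall, with a clear flat lid (it cannot come off) that carries a 12 mm wide knob, 48 mm tall with the knob. Origin: centre of its underside, z up. Round, can be gripped across its body and lid (36 mm) or by the knob. About 28 g. At the start it stands on the blue disc
- red_disc: red disc, 46 mm diameter, 3 mm thick, fixed on the deck of the lower frame in one of its three bays (which bay varies). Origin: centre of its underside; its upper face is at z = +3 mm, 9 mm above the table
- yellow_disc: yellow disc, 46 mm diameter, 3 mm thick, fixed on the deck of the lower frame in one of its three bays (which bay varies). Origin: centre of its underside; its upper face is at z = +3 mm, 9 mm above the table
- blue_disc: blue disc, 46 mm diameter, 3 mm thick, fixed on the deck of the lower frame in one of its three bays (which bay varies). Origin: centre of its underside; its upper face is at z = +3 mm, 9 mm above the table
- lower_frame: low grey frame fixed to the table, 215 x 131 mm, long side along x. Origin: centre of its underside. Deck at z = 6 mm, side rails 12 mm high; bays in a row at x = -54, 0, +54 mm, y = 0. At the corners (x = +-92, y = +-50 mm) black round socket cups, 24 mm high, mouth 25 mm wide inside, narrowing to 16 mm at the floor, 4 mm above the table
- upper_frame: loose grey wire shelf on 4 posts, 0.35 kg, on a 4 mm glass plate. Origin: centre between the feet; long side along x. Posts 12 mm, feet 7 mm, at x +-92, y +-50 mm; shelf z 72 to 88 mm. Handle: black bar along x, 110 x 14 x 14 mm, centre at z 118 mm; grip across y from above. Seated, its origin is 4 mm above the lower frame's, axes parallel; half a turn is also right
- cork_pad: round brown cork pad, 60 mm diameter, 4 mm thick, fixed flat on the table beside the lower frame, free for parking a vessel. Origin: centre of its underside
- crucible: bystander: small pale porcelain crucible (open cup), 43 mm wide at the rim, 32 mm tall, standing on the table. Origin: centre of its underside. Not to be moved
There are look-alikes about, which are no part of the job. Leave any green or purple look-alike of the black_vial alone.

How it is judged (in metres and radians):
On the way, in this order (a step that is already met when the one before it is completed fails the run):
1. each of the three vessels stands released on its own disc (horizontal distance between white_vial and yellow_disc below 0.012 m and z of white_vial in the frame of yellow_disc below 0.007 m and angle between each of white_vial, black_vial, weighing_bottle's own z axis and vertical below 0.15 rad and horizontal distance between black_vial and blue_disc below 0.012 m and z of black_vial in the frame of blue_disc below 0.007 m and horizontal distance between weighing_bottle and red_disc below 0.012 m and z of weighing_bottle in the frame of red_disc below 0.007 m and linear speed of each of white_vial, black_vial, weighing_bottle below 0.02 m/s and contact force between the fingers and white_vial below 0.05 N and contact force between the fingers and black_vial below 0.05 N and contact force between the fingers and weighing_bottle below 0.05 N), for 0.2 s.
2. then the upper frame stands with its posts down in the sockets of the lower frame (z of upper_frame in the frame of lower_frame below 0.009 m and horizontal distance between upper_frame and lower_frame below 0.008 m and angle between the x axis of upper_frame and the x axis of lower_frame, either way round below 0.1 rad and angle between upper_frame's own z axis and vertical below 0.05 rad), for 0.2 s.
At the end, for the whole second after the job is handed in: White-capped vial on yellow, black-capped vial on blue, weighing bottle on red disc, upright, within 12 mm of the disc centre; upper frame level over them, posts in the sockets (5 mm of fully home, 8 mm of centre, 0.1 rad); all released and at rest (all of step 1 and all of step 2 and linear speed of upper_frame below 0.02 m/s and contact force between the fingers and upper_frame below 0.05 N); the robot touches nothing.
It fails at once if the crucible is moved more than 20 mm (distance of crucible from where it was at the start of the episode above 0.02 m).
It also fails if it takes over 118 s, if anything falls off the work surface, if the arm or the gripper's body presses on something with over 40 N, if the wrist force passes 120 N, or if a joint passes its speed limit or range.

### The arm

A 7-joint arm with a two-finger parallel gripper is mounted at the origin on a cart in front of the work surface, level with it; the furniture and walls round the work are solid. World frame = base frame: x ahead of the robot, y to its left, z up, the work surface at z = 0. Lengths are in m, angles in degrees, forces in N, time in s.
With the tool pointing down it reaches from about 0.4 to 0.85 m from the base axis. Payload 6.9 kg.
Tool frame: the origin (TCP) lies midway between the tips of the shut fingers; the grasp point (between the pads) lies 19 mm behind it (robot.grip_point_offset is the distance from the TCP to the grasp point, in m); z points along the fingers, y is the line along which they close (so a half turn about z gives the same grasp; the last joint's range is limited). The gripper opens to 85 mm and grips with 20 to 120 N. Pads are 22 mm wide; open, the fingers measure 114 mm over their backs; the gripper's body (76 mm by 85 mm) begins 54 mm behind the grasp point. The pads swing forward as they close: fully open they stand 13 mm farther back than shut.
Start: joints at [83.05, 29.078, -13.613, 85.955, 7.202, 65.827, -8.869], TCP at [0.141, -0.609, 0.231] pointing down, gripper open.
Joint ranges: [-176.47, 176.47], [-13.61, 117.27], [-81.72, 77.17], [0.22, 143.17], [-87.28, 267.28], [10, 112.55], [-165.47, 165.47]. Speed limits (degrees/s): [136.94, 136.94, 180, 180, 180, 180, 180].

### API

Orientations are given as [roll, pitch, yaw] about the fixed x, y, z axes, in that order (R = Rz(yaw) Ry(pitch) Rx(roll)).
In Python, from workcell import robot gives the robot as it stands.
- The arm moves only by the shell command python3 -m jog 'ROWS'. ROWS is JSON, a list of rows, each a list of 3 entries, a list of its own where there are three numbers: the opening, from 0 (shut) to 1 (fully open), then the shift along the tool's x, y, z in cm, then the turn about the tool's z in units of 8 degrees (1.0 is 8 degrees). In form: [[jaw, [tx, ty, tz], spin], ...]. A call has 1 to 20 rows; each row shifts and turns the commanded pose from where the row before left it, along the tool's axes as they then stand; what a row does not reach is not made up. A row lasts 1/8 s, in which the tool goes at most 62.5 mm and 10.7 degrees, less where a joint would pass 70% of its speed; a pose out of reach is approached as far as the arm can. A call with a gripper value outside its range is refused whole. The fingers move at their own pace and stop on an object; the grip force is fixed at half the most. Time passes only in rows, so rows that do not move let the fingers close. It gives the time, the measured TCP pose, the force, the opening and the grip force at its end, in the units of the state.
- robot.state(): the state, without advancing time (a new reading comes with each control period).
- robot.capture(name): name is "scene" or "top" or "wrist"; returns the picture (480x640x3 uint8, blue, green, red); there is no depth.
- robot.get_calibration(name): a dict with "camera_matrix" (3x3 intrinsics, pixels), "k1" (the pictures are not rectified: a ray, as slopes to the right and down, at radius r is drawn at 1 + k1 r^2 times it, then the intrinsics apply), "origin" and "orientation" of the camera in the world. Camera axes: x right, y up, looking along -z (the intrinsics and any distortion apply to the point x, -y, -z); pixel columns grow to the right and rows downward; lengths in m; the calibration is good to about 2 mm. A picture is of the moment at which its call begins: read the wrist's pose just before it. get_calibration takes no time and is no camera call; for the wrist camera it gives the pose at the moment of the call.
- robot.finish_job(): hands the job in; it is judged then, once.
Trained networks look in the newest picture that a camera, given by its name, has taken for a name from the list of things; names that differ only in an ending like _2 or _b are one class to them, and where a whole thing is asked for, a point or a joint stands for the part that bears it (a point fixed in the world has none). Each returns a list of dicts, best first, with "confidence" (0 to 1); they miss things now and then, are a little off and sometimes report something else, mostly with a low value. They report only what shows in the picture. A call takes as long as a camera call. They do not tell look-alikes from the thing itself.
- robot.find_in(camera, target): "location" ([row, column] in pixels, amid what is visible of it).
- robot.pinpoint(camera, target): "location" ([row, column] in pixels: a listed point, or the origin of a listed thing).
The state is a dict: "time_s": time; "joints": joint angles; "joint_vel": joint speeds; "effort": joint torques, N m; "ee_pos": TCP position; "ee_rot": TCP orientation; "contact_force": force on the tool from outside, world axes, zero at the start; "moment": the same for the moment, N m; "width": finger opening in m; "grip_force": force on a finger pad.
Only numpy, scipy, OpenCV 4.12 (cv2) and the standard library are available. Lean on these libraries where they do the work, as an engineer would, in place of code of your own. Each camera call takes 0.05 s, during which the arm holds its last target. There are 200 camera calls.

## Working session

There is one attempt and no reset: what is moved stays moved. The work goes in short steps, Python scripts to look and compute and a shell command to move; the robot and the scene stay as the last step left them, time stands still between calls to the robot, and variables do not carry over. Pictures are saved under pics/ and viewed, at most 14 in all, crops included, and the job is handed in when it is done.

```bash
mkdir -p pics; cat > h.py <<'E'
import numpy as np, cv2
from workcell import robot
from scipy.spatial.transform import Rotation as R
def cal(n):
    c=robot.get_calibration(n); o=np.array(c["orientation"],float)
    M=o if o.shape==(3,3) else R.from_euler('xyz',o,degrees=True).as_matrix()
    return np.array(c["camera_matrix"]),c["k1"],np.array(c["origin"]),M
def ray(C,rc):
    K,k1,o,M=C
    d=np.array([(rc[1]-K[0,2])/K[0,0],(rc[0]-K[1,2])/K[1,1]]);u=d.copy()
    for _ in range(20): u=d/(1+k1*(u@u))
    v=M@np.array([u[0],-u[1],-1]); return o,v/np.linalg.norm(v)
def at_z(C,rc,z):
    o,v=ray(C,rc); return o+v*(z-o[2])/v[2]
def proj(C,p):
    K,k1,o,M=C; q=M.T@(np.array(p)-o); u=np.array([q[0],-q[1]])/-q[2]; u=u*(1+k1*(u@u))
    return [K[1,1]*u[1]+K[1,2],K[0,0]*u[0]+K[0,2]]
def tri(rays):
    A=np.zeros((3,3));b=np.zeros(3)
    for o,v in rays:
        P=np.eye(3)-np.outer(v,v);A+=P;b+=P@o
    p=np.linalg.solve(A,b); e=max(np.linalg.norm((np.eye(3)-np.outer(v,v))@(p-o)) for o,v in rays)
    return p,e
E
python3 - <<'E'
from h import *
np.set_printoptions(precision=4,suppress=True)
print(robot.get_calibration("scene"))
for n in("scene","top"):
    im=robot.capture(n); cv2.imwrite(f"pics/{n}0.png",im); C=cal(n); print(n,C[2])
    for t in "white_vial black_vial weighing_bottle red_disc yellow_disc blue_disc lower_frame upper_frame cork_pad crucible".split():
        print(t,[(np.round(d["location"]),round(d["confidence"],2),at_z(C,d["location"],.006)[:2]) for d in robot.pinpoint(n,t)[:4]])
print(robot.state())
E
```

```text
{'camera_matrix': array([[504.8501,   0.    , 315.8635],
       [  0.    , 504.8501, 241.3547],
       [  0.    ,   0.    ,   1.    ]]), 'k1': -0.09844226176437665, 'origin': array([-0.1073,  0.4242,  0.8263]), 'orientation': array([  44.4453,   -0.1617, -118.0447])}
scene [-0.1073  0.4242  0.8263]
white_vial [(array([236., 439.]), 0.7, array([ 0.4833, -0.2169])), (array([224., 421.]), 0.68, array([ 0.5364, -0.2026]))]
black_vial [(array([209., 378.]), 0.69, array([ 0.6291, -0.1434])), (array([257., 392.]), 0.65, array([ 0.4801, -0.0827])), (array([234., 437.]), 0.53, array([ 0.4894, -0.2161])), (array([236., 438.]), 0.4, array([ 0.4833, -0.2143]))]
weighing_bottle [(array([246., 460.]), 0.87, array([ 0.4347, -0.2373]))]
red_disc [(array([224., 422.]), 0.7, array([ 0.5343, -0.2037])), (array([246., 459.]), 0.57, array([ 0.4353, -0.2375]))]
yellow_disc [(array([237., 440.]), 0.61, array([ 0.4796, -0.2149]))]
blue_disc [(array([248., 458.]), 0.63, array([ 0.4324, -0.2296]))]
lower_frame [(array([241., 440.]), 0.69, array([ 0.4696, -0.2069]))]
upper_frame [(array([305., 208.]), 0.66, ar
[... 915 characters left out ...]
.]), 0.92, array([0.5478, 0.32  ]))]
cork_pad [(array([261., 332.]), 0.71, array([0.538 , 0.0661]))]
crucible [(array([192., 337.]), 0.7, array([0.6631, 0.0572]))]
{'time_s': 1.1, 'joints': array([ 83.0512,  29.0786, -13.614 ,  85.9541,   7.202 ,  65.8274,
        -8.8696]), 'joint_vel': array([ 0.0604, -0.0177,  0.0532, -0.0465,  0.0631, -0.0794,  0.0131]), 'effort': array([ -0.0005, -62.0373,  -2.1849, -24.9958,   0.0139,   0.0023,
         0.    ]), 'ee_pos': array([ 0.1405, -0.609 ,  0.2313]), 'ee_rot': array([-179.9981,   -0.001 ,   12.9921]), 'contact_force': array([ 0.0867,  0.9866, -0.2719]), 'moment': array([ 0.0188, -0.0134, -0.0307]), 'grip_force': 0.0, 'width': 0.085445441328967}
```

View pics/scene0.png

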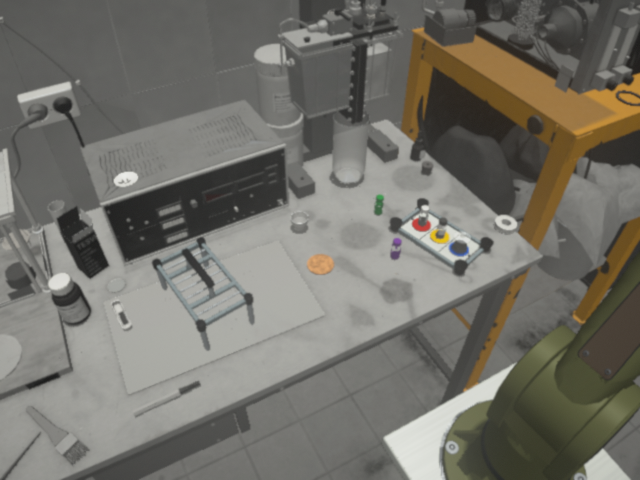

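View pics/top0.png

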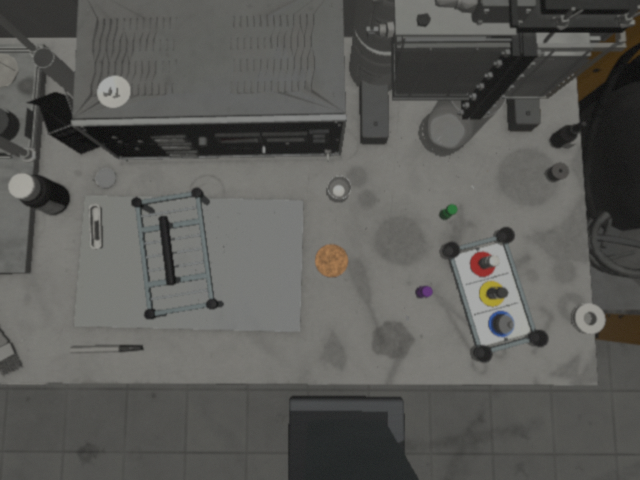

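Scene picture: frame at about (440,238) with red disc (424,224, white cap), yellow (440,236, black cap) and blue (460,246, bottle). Cork pad is at (320,264), the crucible at (300,222) and the upper frame at (205,285). Look-alikes to leave: green cap (379,204) and purple cap (396,247). The top picture agrees: black cap on yellow (497,292), white on red (490,262).

```bash
python3 -c "
from h import *
C=cal('wrist');s=robot.state();print(C[2]-s['ee_pos'],C[3],C[0])"
python3 -m jog '[[1,[3,-2.3,0],0],[1,[3.8,-2.8,0],0],[1,[3.8,-2.8,0],0],[1,[3.8,-2.8,0],0],[1,[3.8,-2.8,0],0],[1,[3.8,-2.8,0],0],[1,[3.8,-2.8,0],0],[1,[3.8,-2.8,0],0],[1,[3.8,-2.8,0],0],[1,[3.8,-2.8,0],0],[1,[2,-1.5,0],0],[1,[0,0,0],0],[1,[0,0,0],0]]'
```

```text
[0.07972026 0.01819321 0.1424266 ] [[ 2.24951989e-01  9.23751440e-01  3.09967547e-01]
 [-9.74369844e-01  2.13233403e-01  7.16583780e-02]
 [ 9.90950025e-05 -3.18142725e-01  9.48042824e-01]] [[383.27899045   0.         321.39043518]
 [  0.         383.27899045 238.80657301]
 [  0.           0.           1.        ]]
time_s: 2.72
ee_pos: [0.4566, -0.2392, 0.2312]
ee_rot: [180.0, 0.0, 12.9]
contact_force: [0.1, -0.1, -1.1]
width: 0.0854
grip_force: 0.0
```

```bash
cat > look.py <<'E'
from h import *
import pickle,sys
def look(tag):
    C=cal("wrist"); im=robot.capture("wrist"); cv2.imwrite(f"pics/{tag}.png",im); out={}
    for t in sys.argv[2].split(","):
        out[t]=[(d["location"],d["confidence"]) for d in robot.pinpoint("wrist",t)[:3]]
        print(t,[(np.round(l).astype(int),round(c,2),at_z(C,l,.009)[:2].round(4)) for l,c in out[t]])
    pickle.dump((C,out),open(f"{tag}.pkl","wb"))
look(sys.argv[1])
E
A=white_vial,black_vial,weighing_bottle,red_disc,yellow_disc,blue_disc,lower_frame
python3 look.py w1 $A
python3 -m jog '[[1,[1.5,0,-1],0],[1,[3,0,-1],0],[1,[3,0,-1],0],[1,[1.5,0,0],0],[1,[0,0,0],0],[1,[0,0,0],0]]'
python3 look.py w2 $A
```

```text
white_vial [(array([108, 305]), 0.7, array([ 0.5352, -0.2064])), (array([164, 304]), 0.56, array([ 0.4856, -0.2158]))]
black_vial [(array([137, 174]), 0.76, array([ 0.4836, -0.0929])), (array([167, 300]), 0.57, array([ 0.4825, -0.2133])), (array([168, 303]), 0.37, array([ 0.4819, -0.2163]))]
weighing_bottle [(array([223, 305]), 0.94, array([ 0.429 , -0.2292]))]
red_disc [(array([108, 297]), 0.63, array([ 0.5337, -0.1991])), (array([168, 300]), 0.17, array([ 0.4812, -0.213 ]))]
yellow_disc [(array([169, 301]), 0.79, array([ 0.4803, -0.214 ]))]
blue_disc [(array([221, 304]), 0.65, array([ 0.4308, -0.228 ]))]
lower_frame []
time_s: 3.88
ee_pos: [0.5437, -0.2186, 0.2607]
ee_rot: [-180.0, 0.1, 13.0]
contact_force: [-0.2, -0.9, -0.2]
width: 0.0854
grip_force: 0.0
white_vial [(array([198, 307]), 0.94, array([ 0.5348, -0.2053]))]
black_vial [(array([ 97, 264]), 0.87, array([ 0.6234, -0.1433])), (array([244, 308]), 0.83, array([ 0.4847, -0.2169])), (array([221, 195]), 0.67, array([ 0.483 , -0.0932]))]
weighing_bottle [(array([290, 309]), 0.61, array([ 0.4312, -0.2303]))]
red_disc [(array([194, 303]), 0.6, array([ 0.5383, -0.2005]))]
yellow_disc [(array([245, 304]), 0.89, array([ 0.4828, -0.2139])), (array([286, 308]), 0.4, array([ 0.435 , -0.2276]))]
blue_disc [(array([290, 308]), 0.79, array([ 0.4307, -0.2287]))]
lower_frame []
```

View pics/w2.png

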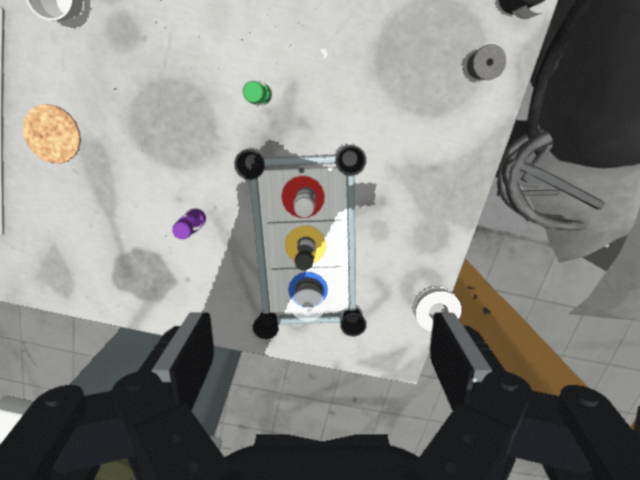

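w2: red disc (302,197) carries the white cap, yellow (305,245) the black cap, blue (308,289) the bottle. Candidates for black_vial are (305,255), green (257,93) and purple (188,222). The first fits, being black-capped and on yellow. I'll confirm that in a crop and fix the frame from its socket cups.

```bash
cat > sock.py <<'E'
from h import *
import pickle,sys
np.set_printoptions(precision=4,suppress=True)
L=np.array([[92,50],[92,-50],[-92,50],[-92,-50]])/1000
def cups(tag,c0,yaw,C):
    im=cv2.imread(f"pics/{tag}.png").max(2); out=[]
    Rm=R.from_euler('z',yaw,degrees=True).as_matrix()[:2,:2]
    for l in L:
        p=c0+Rm@l
        pts=[proj(C,[p[0]+.017*np.cos(a),p[1]+.017*np.sin(a),.024]) for a in np.arange(0,6.3,.1)]
        r0,cc=proj(C,[*p,.024]); rad=int(np.hypot(pts[0][0]-r0,pts[0][1]-cc)*1.9)
        y0,x0=int(r0)-rad,int(cc)-rad
        w=im[max(y0,0):y0+2*rad,max(x0,0):x0+2*rad]; m=(w<62).astype(np.uint8)
        n,lab,st,ce=cv2.connectedComponentsWithStats(m)
        if n<2: out.append(None);continue
        i=1+np.argmax(st[1:,4]); out.append((ce[i][1]+max(y0,0),ce[i][0]+max(x0,0),st[i,4],(rad/1.9)))
    return out
if __name__=="__main__":
    Cs={};U={}
    for t in("w1","w2"):
        C,o=pickle.load(open(t+".pkl","rb")); Cs[t]=C; U[t]=cups(t,np.array([.482,-.214]),14.,C); 
        print(t,[np.round(u,0) for u in U[t] if u])
        P=np.array([at_z(C,u[:2],.014)[:2] for u in U[t]]); print(P, P.mean(0))
        d=P[0]-P[2]+P[1]-P[3]; print("yaw",np.degrees(np.arctan2(d[1],d[0])))
    for i in range(4): print(tri([ray(Cs[t],U[t][i][:2]) for t in Cs]))
    O={t:pickle.load(open(t+".pkl","rb"))[1] for t in Cs}
    for n,a,b in(("white_vial",0,0),("black_vial",1,1),("weighing_bottle",0,0),("red_disc",0,0),("yellow_disc",0,0),("blue_disc",0,0)):
        print(n,tri([ray(Cs["w1"],O["w1"][n][a][0]),ray(Cs["w2"],O["w2"][n][b][0])]))
    im=cv2.imread("pics/w2.png")[60:340,160:380]; cv2.imwrite("pics/crop1.png",cv2.resize(im,None,fx=2.1,fy=2.1,interpolation=cv2.INTER_CUBIC))
E
python3 sock.py
```

```text
w1 [array([ 62., 235., 641.,  22.]), array([ 56., 355., 578.,  22.]), array([264., 256., 687.,  16.]), array([260., 357., 604.,  16.])]
[[ 0.5591 -0.1393]
 [ 0.5867 -0.2395]
 [ 0.3778 -0.1901]
 [ 0.4047 -0.288 ]] [ 0.4821 -0.2142]
yaw 15.276489381596397
w2 [array([165., 250., 564.,  17.]), array([161., 351., 410.,  17.]), array([325., 266., 526.,  13.]), array([322., 353., 482.,  13.])]
[[ 0.5564 -0.1419]
 [ 0.583  -0.24  ]
 [ 0.3775 -0.1904]
 [ 0.4044 -0.288 ]] [ 0.4803 -0.2151]
yaw 15.089189162767557
(array([ 0.5585, -0.1432,  0.0275]), np.float64(0.0008135114570627954))
(array([ 0.5846, -0.2386,  0.0291]), np.float64(0.00013170738473595745))
(array([ 0.3788, -0.1903,  0.0162]), np.float64(8.718920640249821e-05))
(array([ 0.4053, -0.2876,  0.0155]), np.float64(3.512067721423144e-05))
white_vial (array([ 0.5351, -0.2058,  0.0099]), np.float64(0.000598318089736871))
black_vial (array([ 0.4824, -0.2151,  0.0046]), np.float64(0.002074206496907999))
weighing_bottle (array([ 0.4265, -0.2302, -0.    ]), np.float64(0.0008541341586196417))
red_disc (array([ 0.5339, -0.1993, -0.0094]), np.float64(0.001311633797004936))
yellow_disc (array([ 0.4786, -0.214 , -0.0024]), np.float64(0.0002504601062114052))
blue_disc (array([ 0.4313, -0.2283,  0.0104]), np.float64(0.00028895278972131046))
```

View pics/crop1.png

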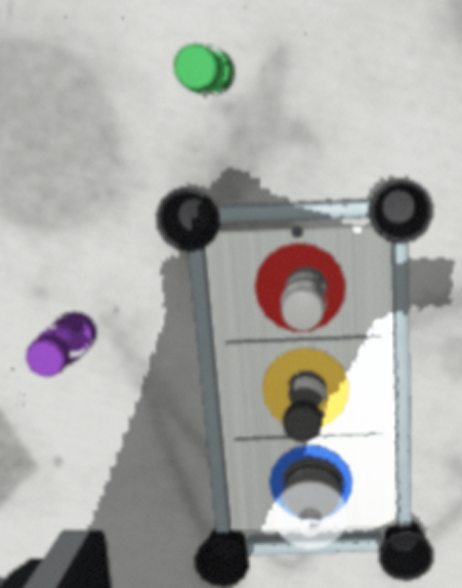

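Crop: black cap on yellow (302,418 in the crop), white cap on red (302,305), bottle on blue (310,500). Purple and green stand outside the frame, so the targets are confirmed. Plan: white to cork, bottle to red, black to blue, white to yellow.

```bash
cat > d.py <<'E'
# d.py yaw x y z [x y z ...]: turn units, then shifts (cm) in tool axes at that yaw
import sys
from h import *
yaw=float(sys.argv[1]); s=robot.state(); p=s["ee_pos"]
print("turn",round((s["ee_rot"][2]-yaw)/8,2)); c,q=np.cos(np.radians(yaw)),np.sin(np.radians(yaw))
for t in np.array(sys.argv[2:],float).reshape(-1,3):
    v=t-p; print(np.round(100*np.array([c*v[0]+q*v[1],q*v[0]-c*v[1],-v[2]]),2)); p=t
E
python3 d.py 15.1 .535 -.2055 .017 .535 -.2055 .12 .538 .069 .12  .538 .069 .012
```

```text
turn -0.27
[-0.61 -1.48 24.44]
[  0.    0.  -10.3]
[  7.44 -26.42  -0.  ]
[ 0.   0.  10.8]
```

```bash
python3 -m jog '[[0.8,[-0.6,-1.5,2],-0.27],[0.8,[0,0,4],0],[0.8,[0,0,4],0],[0.8,[0,0,4],0],[0.8,[0,0,4],0],[0.8,[0,0,3],0],[0.8,[0,0,2],0],[0.8,[0,0,1.4],0],[0.8,[0,0,0],0],[0.8,[0,0,0],0],[0,[0,0,0],0],[0,[0,0,0],0],[0,[0,0,0],0],[0,[0,0,0],0],[0,[0,0,0],0],[0,[0,0,0],0]]'
```

```text
time_s: 6.28
ee_pos: [0.536, -0.2049, 0.0179]
ee_rot: [180.0, -0.0, 15.2]
contact_force: [-1.7, 0.0, 5.6]
width: 0.0194
grip_force: 58.5
```

```bash
python3 -m jog '[[0,[0,0,-1],0],[0,[0,0,-3],0],[0,[0,0,-4],0],[0,[0,0,-2.5],0],[0,[1,-3.5,0],0],[0,[1.3,-4.7,0],0],[0,[1.3,-4.7,0],0],[0,[1.3,-4.7,0],0],[0,[1.3,-4.7,0],0],[0,[1.2,-4.1,0],0],[0,[0,0,0],0],[0,[0,0,0],0]]'
python3 d.py 15.1 .538 .069 .0125
python3 -c "
from h import *
im=robot.capture('wrist');cv2.imwrite('pics/w3.png',im);C=cal('wrist')
for t in ('cork_pad','white_vial'):
  print(t,[(d['location'],round(d['confidence'],2),at_z(C,d['location'],.004)) for d in robot.pinpoint('wrist',t)[:2]])"
```

```text
time_s: 7.78
ee_pos: [0.5381, 0.0688, 0.1225]
ee_rot: [180.0, 0.0, 15.2]
contact_force: [0.0, 0.6, 0.6]
width: 0.0193
grip_force: 58.6
turn 0.01
[-1.0e-02 -2.0e-02  1.1e+01]
cork_pad [([228.7, 322.1], 0.69, array([0.54008149, 0.06772632, 0.004     ]))]
white_vial [([305.4, 321.4], 0.76, array([0.48084748, 0.05227516, 0.004     ]))]
```

View pics/w3.png

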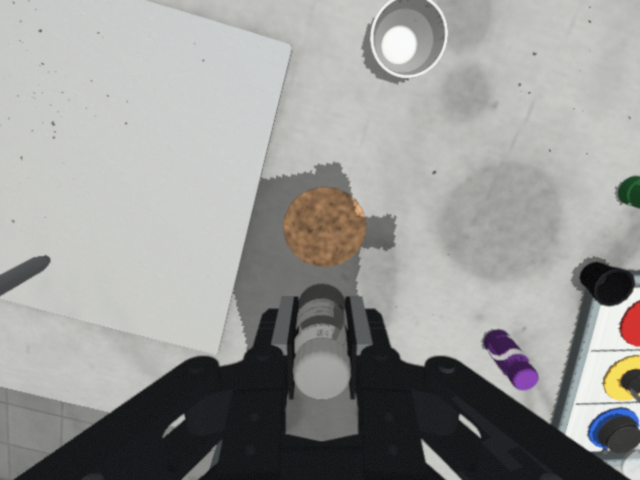

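Picture shows the white vial upright in the fingers at (321,340), the cork pad at (325,226) and the crucible well away at (408,36).

```bash
python3 -m jog '[[0,[0,0,3],0],[0,[0,0,4],0],[0,[0,0,2.5],0],[0,[0,0,1],0],[0,[0,0,0.4],0],[0,[0,0,0],0],[0,[0,0,0],0],[0.6,[0,0,0],0],[0.6,[0,0,0],0],[0.6,[0,0,0],0],[0.6,[0,0,0],0],[0.6,[0,0,-2],0],[0.7,[0,0,-4],0],[0.7,[0,0,-4.7],0],[0.7,[0,0,0],0]]'
python3 d.py 15.1 .430 -.2298 .1225 .430 -.2298 .015 .430 -.2298 .12 .5333 -.2007 .12 .5333 -.2007 .016
```

```text
time_s: 9.8
ee_pos: [0.5403, 0.07, 0.1237]
ee_rot: [180.0, -0.4, 15.1]
contact_force: [0.8, 0.1, -0.6]
width: 0.0598
grip_force: 0.0
turn 0.01
[-18.46  26.07   0.12]
[ 0.    0.   10.75]
[  0.    0.  -10.5]
[10.73 -0.12 -0.  ]
[ 0.   0.  10.4]
```

```bash
python3 -m jog '[[0.8,[-1.6,2.2,0],0],[0.8,[-3,4.3,0],0],[0.8,[-3,4.3,0],0],[0.8,[-3,4.3,0],0],[0.8,[-3,4.3,0],0],[0.8,[-3,4.3,0],0],[0.8,[-1.6,2.3,0],0],[0.8,[0,0,0],0],[0.8,[0,0,0],0],[0.8,[0,0,0],0]]'
python3 d.py 15.1 .430 -.2298 .016
python3 look.py w4 weighing_bottle,black_vial,blue_disc,red_disc
```

```text
time_s: 11.05
ee_pos: [0.4309, -0.2278, 0.1201]
ee_rot: [-180.0, -0.0, 15.3]
contact_force: [0.1, 0.2, 0.5]
width: 0.0682
grip_force: 0.0
turn 0.02
[-0.14  0.17 10.41]
weighing_bottle [(array([239, 322]), 0.72, array([ 0.4276, -0.2292]))]
black_vial [(array([101, 144]), 0.89, array([ 0.4867, -0.0966])), (array([157, 324]), 0.83, array([ 0.4827, -0.2158]))]
blue_disc [(array([ 71, 321]), 0.69, array([ 0.5322, -0.2001]))]
red_disc [(array([ 70, 322]), 0.88, array([ 0.5329, -0.2002]))]
```

View pics/w4.png

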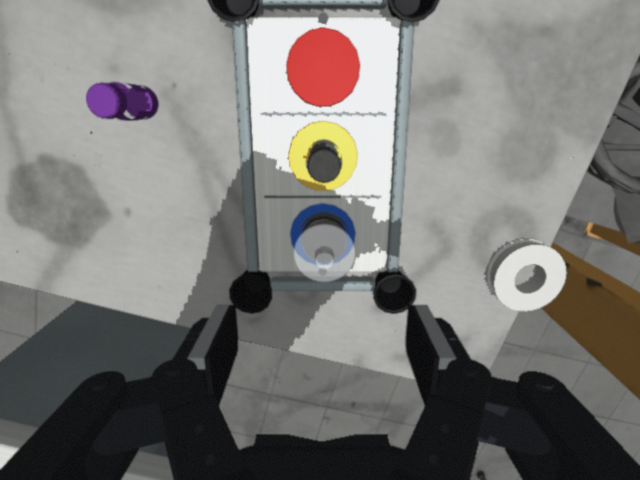

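w4: red disc is clear at (322,67), the bottle is on blue at (323,245) between the fingers, and the black vial on yellow at (324,157).

```bash
python3 -m jog '[[0.8,[-0.2,0.1,2],0],[0.8,[0,0,4],0],[0.8,[0,0,3],0],[0.8,[0,0,1.4],0],[0.8,[0,0,0],0],[0.8,[0,0,0],0],[0,[0,0,0],0],[0,[0,0,0],0],[0,[0,0,0],0],[0,[0,0,0],0],[0,[0,0,0],0]]'
```

```text
time_s: 12.68
ee_pos: [0.4292, -0.2309, 0.0172]
ee_rot: [179.9, -0.1, 15.1]
contact_force: [-1.5, 1.6, 8.1]
width: 0.0335
grip_force: 58.8
```

```bash
python3 -m jog '[[0,[0,0,-1],0],[0,[0,0,-3],0],[0,[0,0,-3],0],[0,[0,0,-2],0],[0,[1.8,0,0],0],[0,[3.5,-0.1,0],0],[0,[3.5,-0.1,0],0],[0,[2,0,0],0],[0,[0,0,0],0],[0,[0,0,0],0]]'
python3 d.py 15.1 .5333 -.2007 .0182
```

```text
time_s: 13.92
ee_pos: [0.5318, -0.2004, 0.1056]
ee_rot: [-180.0, 0.1, 15.2]
contact_force: [0.5, -0.4, -1.4]
width: 0.0336
grip_force: 59.6
turn 0.01
[0.13 0.07 8.74]
```

```bash
python3 -m jog '[[0,[0.1,0.1,3],0],[0,[0,0,3],0],[0,[0,0,1.7],0],[0,[0,0,0.7],0],[0,[0,0,0.3],0],[0,[0,0,0],0],[0,[0,0,0],0],[0.8,[0,0,0],0],[0.8,[0,0,0],0],[0.8,[0,0,0],0],[0.8,[0,0,0],0],[0.8,[0,0,-2],0],[0.8,[0,0,-4],0],[0.8,[0,0,-2],0],[0.8,[0,0,0],0],[0.8,[0,0,0],0],[0.8,[0,0,0],0]]'
python3 d.py 15.1 .4835 -.2158 .017
python3 look.py w5 weighing_bottle,black_vial,blue_disc,red_disc
```

```text
time_s: 16.05
ee_pos: [0.5331, -0.201, 0.0982]
ee_rot: [-179.9, 0.1, 15.2]
contact_force: [0.1, -0.0, 0.3]
width: 0.0686
grip_force: 0.0
turn 0.01
[-5.17  0.14  8.12]
weighing_bottle [(array([242, 319]), 0.76, array([ 0.5341, -0.1994]))]
black_vial [(array([316, 321]), 0.96, array([ 0.4827, -0.2143])), (array([263, 147]), 0.95, array([ 0.4905, -0.0941])), (array([ 69, 259]), 0.88, array([ 0.6246, -0.1404]))]
blue_disc [(array([378, 323]), 0.69, array([ 0.4337, -0.2291]))]
red_disc []
```

View pics/w5.png

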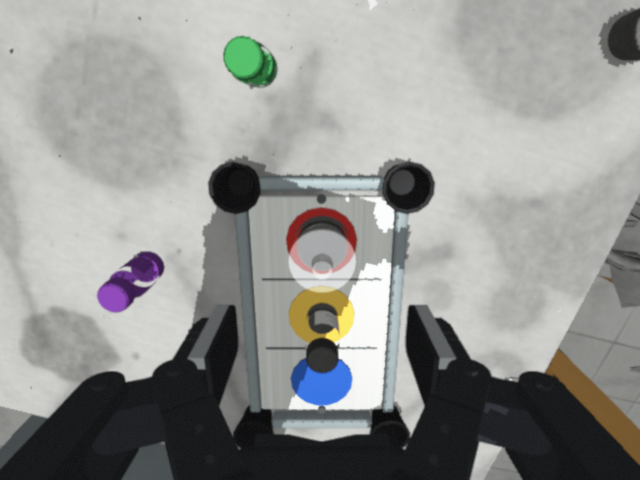

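w5: the bottle stands on red (322,245), the black vial is on yellow (322,320–355), and blue (321,380) is clear.

```bash
python3 -m jog '[[0.7,[-2,0.1,0],0],[0.6,[-3.2,0,0],0],[0.6,[0,0,2],0],[0.6,[0,0,3],0],[0.6,[0,0,2],0],[0.6,[0,0,1.1],0],[0.6,[0,0,0],0],[0.6,[0,0,0],0],[0,[0,0,0],0],[0,[0,0,0],0],[0,[0,0,0],0],[0,[0,0,0],0],[0,[0,0,0],0]]'
python3 d.py 15.1 .4285 -.2293 .018
```

```text
time_s: 17.92
ee_pos: [0.4842, -0.2159, 0.0191]
ee_rot: [180.0, -0.0, 15.1]
contact_force: [-0.6, 0.4, 5.8]
width: 0.0193
grip_force: 58.5
turn 0.01
[-5.72 -0.16  0.11]
```

```bash
python3 -m jog '[[0,[0,0,-1],0],[0,[0,0,-3],0],[0,[0,0,-2],0],[0,[-2,0,0],0],[0,[-2.5,-0.1,0],0],[0,[-1.1,0,0],0],[0,[0,0,0],0],[0,[0,0,2.5],0],[0,[0,0,2],0],[0,[0,0,1],0],[0,[0,0,0.4],0],[0,[0,0,0],0],[0,[0,0,0],0],[0.6,[0,0,0],0],[0.6,[0,0,0],0],[0.6,[0,0,0],0],[0.6,[0,0,-2],0],[0.7,[0,0,-4],0],[0.7,[0,0,-4.5],0],[0.7,[0,0,0],0]]'
python3 d.py 15.1 .538 .069 .122
python3 look.py w6 weighing_bottle,black_vial,blue_disc,yellow_disc
```

```text
time_s: 20.42
ee_pos: [0.4313, -0.2302, 0.1272]
ee_rot: [179.8, -0.3, 15.1]
contact_force: [0.3, 0.2, -1.1]
width: 0.0602
grip_force: 0.0
turn 0.0
[ 18.1  -26.11   0.52]
weighing_bottle [(array([ 66, 318]), 0.56, array([ 0.536 , -0.2002]))]
black_vial [(array([235, 322]), 0.97, array([ 0.4294, -0.2321])), (array([105, 146]), 0.96, array([ 0.4853, -0.0981]))]
blue_disc [(array([232, 320]), 0.79, array([ 0.4308, -0.23  ]))]
yellow_disc [(array([ 68, 317]), 0.25, array([ 0.5353, -0.1998]))]
```

View pics/w6.png

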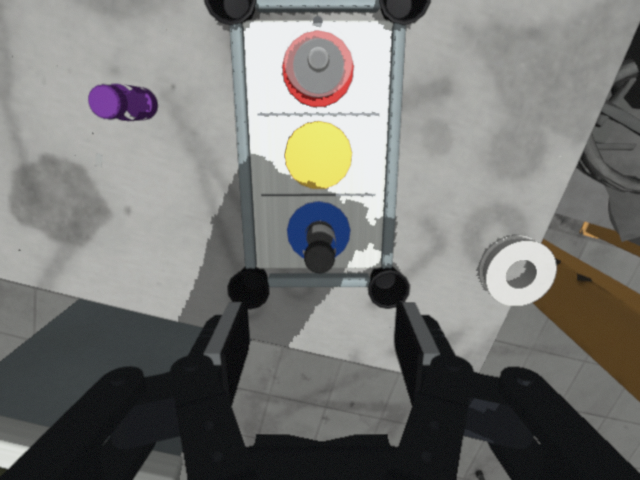

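w6: black vial is on blue (319,235), bottle on red (318,65), yellow (318,155) free. Next, the white vial from the cork.

```bash
python3 -m jog '[[0.7,[1.6,-2.2,0],0],[0.7,[3,-4.3,0],0],[0.7,[3,-4.3,0],0],[0.7,[3,-4.3,0],0],[0.7,[3,-4.3,0],0],[0.7,[3,-4.3,0],0],[0.7,[1.6,-2.3,0],0],[0.7,[0,0,0],0],[0.7,[0,0,0],0],[0.7,[0,0,0],0]]'
python3 d.py 15.1 .538 .069 .0135
python3 look.py w7 white_vial,cork_pad
```

```text
time_s: 21.92
ee_pos: [0.5367, 0.0675, 0.1238]
ee_rot: [180.0, 0.1, 15.0]
contact_force: [-0.6, -0.4, 0.3]
width: 0.0596
grip_force: 0.0
turn -0.01
[ 0.16 -0.11 11.03]
white_vial [(array([226, 322]), 0.96, array([0.5418, 0.0679]))]
cork_pad [(array([223, 323]), 0.89, array([0.5435, 0.068 ]))]
```

```bash
python3 -m jog '[[0.7,[0.2,-0.1,3],0],[0.7,[0,0,4],0],[0.7,[0,0,3],0],[0.7,[0,0,1],0],[0.7,[0,0,0],0],[0.7,[0,0,0],0],[0,[0,0,0],0],[0,[0,0,0],0],[0,[0,0,0],0],[0,[0,0,0],0],[0,[0,0,0],0],[0,[0,0,-1],0],[0,[0,0,-3],0],[0,[0,0,-4],0],[0,[0,0,-3],0],[0,[0,0,0],0],[0,[0,0,0],0]]'
python3 d.py 15.1 .4812 -.2148 .123 .4812 -.2148 .0185
```

```text
time_s: 24.2
ee_pos: [0.5385, 0.0703, 0.1242]
ee_rot: [180.0, 0.0, 15.1]
contact_force: [-1.1, -0.3, -0.3]
width: 0.0194
grip_force: 58.6
turn 0.01
[-12.96  26.04   0.12]
[ 0.    0.   10.45]
```

```bash
python3 -m jog '[[0,[-1.2,2.4,0],0],[0,[-2.2,4.4,0],0],[0,[-2.2,4.4,0],0],[0,[-2.2,4.4,0],0],[0,[-2.2,4.4,0],0],[0,[-2,4,0],0],[0,[-1,2,0],0],[0,[0,0,0],0],[0,[0,0,0],0],[0,[0,0,0],0]]'
python3 d.py 15.1 .4812 -.2148 .0190
```

```text
time_s: 25.45
ee_pos: [0.4817, -0.2127, 0.1241]
ee_rot: [-180.0, 0.0, 15.3]
contact_force: [-0.0, 0.4, -0.4]
width: 0.0191
grip_force: 58.6
turn 0.02
[-0.1   0.19 10.51]
```

```bash
python3 -m jog '[[0,[-0.1,0.2,3],0],[0,[0,0,4],0],[0,[0,0,2],0],[0,[0,0,1],0],[0,[0,0,0.5],0],[0,[0,0,0],0],[0,[0,0,0],0],[0.6,[0,0,0],0],[0.6,[0,0,0],0],[0.6,[0,0,0],0],[0.6,[0,0,-2],0],[0.7,[0,0,-4],0],[0.7,[0,0,-4.5],0],[0.7,[-2,0,-2],0],[0.7,[-3,0,-2],0],[0.7,[-1,0,0],0],[0.7,[0,0,0],0],[0.7,[0,0,0],0]]'
python3 look.py w8 white_vial,weighing_bottle,black_vial,blue_disc,yellow_disc,red_disc,lower_frame
python3 -c "
from sock import *
C,o=pickle.load(open('w8.pkl','rb'));u=cups('w8',np.array([.4812,-.2148]),15.1,C);print(u)
P=np.array([at_z(C,x[:2],.015)[:2] for x in u]);d=P[0]-P[2]+P[1]-P[3];print(P.mean(0),np.degrees(np.arctan2(d[1],d[0])))"
```

```text
time_s: 27.7
ee_pos: [0.4237, -0.2317, 0.1636]
ee_rot: [-179.9, -0.0, 15.2]
contact_force: [0.4, 0.7, -0.2]
width: 0.06
grip_force: 0.0
white_vial [(array([142, 322]), 0.79, array([ 0.4813, -0.2166]))]
weighing_bottle [(array([ 60, 322]), 0.85, array([ 0.5358, -0.2015])), (array([141, 319]), 0.72, array([ 0.4813, -0.214 ]))]
black_vial [(array([210, 322]), 0.8, array([ 0.4299, -0.2307])), (array([207, 322]), 0.64, array([ 0.4321, -0.2299])), (array([ 93, 163]), 0.57, array([ 0.4846, -0.0949]))]
blue_disc [(array([206, 322]), 0.69, array([ 0.4333, -0.2297]))]
yellow_disc [(array([140, 318]), 0.58, array([ 0.4817, -0.2136]))]
red_disc [(array([208, 320]), 0.26, array([ 0.4308, -0.2292]))]
lower_frame []
[(np.float64(9.255583126550869), np.float64(244.9454094292804), np.int32(806), 28.947368421052634), (np.float64(9.70290964777948), np.float64(394.81010719754977), np.int32(653), 29.47368421052632), (np.float64(258.6941923774955), np.float64(257.50362976406535), np.int32(1102), 20.0), (np.float64(258.21970443349755), np.float64(382.15862068965515), np.int32(1015), 20.526315789473685)]
[ 0.4788 -0.2157] 15.115993030750362
```

View pics/w8.png

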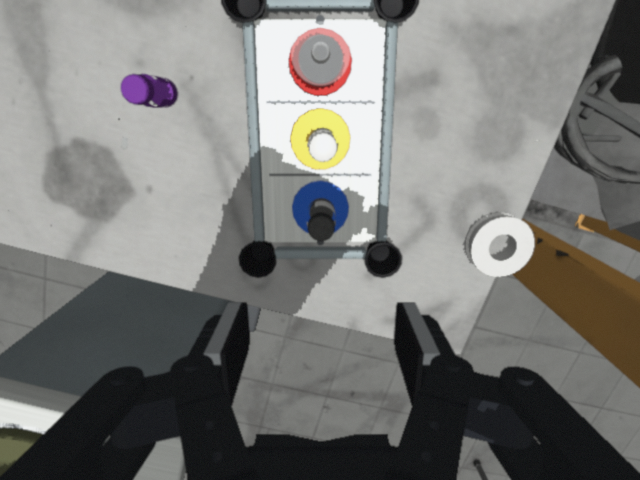

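w8: white on yellow (322,140), bottle on red (320,58), black on blue (320,212), all upright. Now the upper frame.

```bash
python3 -m jog '[[0.7,[0.8,-2.2,-1],0],[0.7,[1.6,-4.4,-1],0],[0.7,[1.6,-4.4,-1],0],[0.7,[1.6,-4.4,-1],0],[0.7,[1.6,-4.4,-1],0],[0.7,[1.6,-4.4,-1],0],[0.7,[1.6,-4.4,-1],0],[0.7,[1.6,-4.4,-1],0],[0.7,[1.6,-4.4,-1],0],[0.7,[1.6,-4.4,-1],0],[0.7,[1.6,-4.4,-1],0],[0.7,[1.6,-4.4,0],0],[0.7,[0.8,-2.2,0],0.4],[0.7,[0,0,0],0.5],[0.7,[0,0,0],0],[0.7,[0,0,0],0],[0.7,[0,0,0],0]]'
python3 look.py w9 upper_frame
python3 -m jog '[[0.7,[1,0,0],0],[0.7,[3,0,0],0],[0.7,[3,0,0],0],[0.7,[1,0,0],0],[0.7,[0,0,0],0],[0.7,[0,0,0],0],[0.7,[0,0,0],0]]'
python3 look.py w10 upper_frame
```

```text
time_s: 30.22
ee_pos: [0.4702, 0.3273, 0.2746]
ee_rot: [180.0, -0.0, 8.0]
contact_force: [1.0, 0.6, 0.5]
width: 0.06
grip_force: 0.0
upper_frame []
time_s: 31.2
ee_pos: [0.5487, 0.3389, 0.2747]
ee_rot: [-180.0, -0.0, 8.0]
contact_force: [-0.3, -0.3, 0.3]
width: 0.0599
grip_force: 0.0
upper_frame [(array([196, 333]), 0.78, array([0.5444, 0.3249]))]
```

View pics/w10.png

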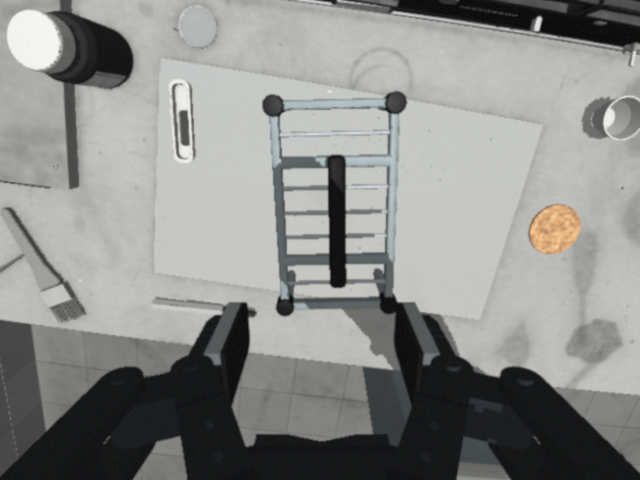

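w10: handle is the black bar from (337,157) to (338,285), with the posts at (273,105), (396,102), (285,307) and (388,304).

```bash
python3 - <<'E'
from sock import *
V={}
for t in("w9","w10"):
    C,_=pickle.load(open(t+".pkl","rb")); m=(cv2.imread(f"pics/{t}.png").max(2)<48).astype(np.uint8)
    n,lab,st,ce=cv2.connectedComponentsWithStats(m)
    r0,c0=proj(C,[.545,.325,.129]); 
    i=min((k for k in range(1,n) if 600<st[k,4]<8000),key=lambda k:np.hypot(ce[k][0]-c0,ce[k][1]-r0))
    y,x=np.nonzero(lab==i); rect=cv2.minAreaRect(np.c_[x,y].astype(np.float32)); b=cv2.boxPoints(rect)
    b=b[np.argsort(b[:,1])]; far,near=b[:2].mean(0)[::-1],b[2:].mean(0)[::-1]; print(t,st[i],rect)
    A,B=at_z(C,far,.129),at_z(C,near,.129); d=A-B; print(A,B,(A+B)/2,np.linalg.norm(d),np.degrees(np.arctan2(d[1],d[0])))
    V[t]=[ray(C,far),ray(C,near),ray(C,rect[0][::-1])]
for k in range(3): print(tri([V["w9"][k],V["w10"][k]]))
E
python3 -c "
from h import *
C=cal('top');robot.capture('top')
print([ (at_z(C,d['location'],.004),d) for d in robot.pinpoint('top','upper_frame')[:1]])"
```

```text
w9 [ 328   40   19  154 1046] ((337.0, 116.5), (153.0, 18.0), 90.0)
[0.5986 0.3344 0.129 ] [0.4937 0.3184 0.129 ] [0.5461 0.3264 0.129 ] 0.10606943536603529 8.663892864220013
w10 [ 328  156   18  131 1885] ((336.7215270996094, 220.99180603027344), (130.10523986816406, 16.214862823486328), 89.34893798828125)
[0.5997 0.3349 0.129 ] [0.4951 0.3177 0.129 ] [0.5474 0.3263 0.129 ] 0.10601189284336988 9.360715718086562
(array([0.5992, 0.3345, 0.1247]), np.float64(0.00017820289760360803))
(array([0.4928, 0.3176, 0.1244]), np.float64(0.000475834009782008))
(array([0.5489, 0.3265, 0.1242]), np.float64(0.00013292695519335283))
[]
```

```bash
python3 d.py 9.1 .546 .3261 .102
```

```text
turn -0.14
[-0.52  1.19 17.26]
```

```bash
python3 -m jog '[[0.7,[-0.5,1.2,0],-0.14],[0.7,[0,0,3],0],[0.7,[0,0,4],0],[0.7,[0,0,4],0],[0.7,[0,0,3],0],[0.7,[0,0,2],0],[0.7,[0,0,1.2],0],[0.7,[0,0,0],0],[0.7,[0,0,0],0],[0,[0,0,0],0],[0,[0,0,0],0],[0,[0,0,0],0],[0,[0,0,0],0],[0,[0,0,0],0],[0,[0,0,0],0]]'
```

```text
time_s: 33.28
ee_pos: [0.5464, 0.3262, 0.1028]
ee_rot: [-180.0, -0.0, 9.1]
contact_force: [-1.3, -2.3, 4.9]
width: 0.013
grip_force: 58.8
```

```bash
python3 -m jog '[[0,[0,0,-1],0],[0,[0,0,-2],0],[0,[0,0,-3],0],[0,[0,0,-3],0],[0,[0,0,-1],0],[0,[0,0,0],0],[0,[0,0,0],0]]'
python3 d.py 9.1 .4812 -.2148 .202; python3 look.py w11 upper_frame
```

```text
time_s: 34.15
ee_pos: [0.5457, 0.3255, 0.2008]
ee_rot: [179.9, 0.1, 9.1]
contact_force: [-0.5, -0.3, -2.9]
width: 0.013
grip_force: 58.7
turn -0.0
[-14.91  52.33  -0.12]
upper_frame [(array([244, 322]), 0.85, array([0.5109, 0.3192]))]
```

View pics/w11.png

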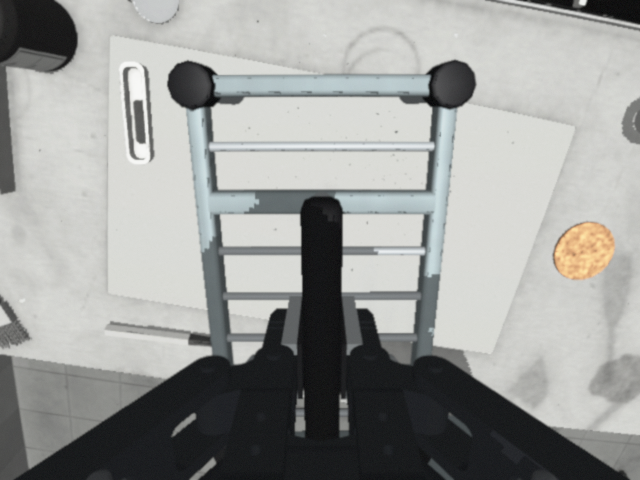

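w11: the frame is held level and square, handle end at (322,198), post tops at (192,83) and (452,83).

```bash
python3 -c "
import pickle
from h import *
C,_=pickle.load(open('w11.pkl','rb'));s=robot.state()
for z in (.223,.228):
  A=at_z(C,(197,322),z)-s['ee_pos'];print(A,np.hypot(*A[:2]))
for z in (.18,.19): print(z,[at_z(C,p,z)-s['ee_pos'] for p in((83,192),(83,452))])"
python3 -m jog '[[0,[-0.5,1.7,0],0],[0,[-1.1,3.7,0],0],[0,[-1.3,4.5,0],0],[0,[-1.3,4.5,0],0],[0,[-1.3,4.5,0],0],[0,[-1.3,4.5,0],0],[0,[-1.3,4.5,0],0],[0,[-1.3,4.5,0],0],[0,[-1.3,4.5,0],0],[0,[-1.3,4.5,0],0],[0,[-1.3,4.5,0],-0.2],[0,[-1.1,4,0],-0.25],[0,[-0.5,2,0],-0.3],[0,[0,0.5,0],0],[0,[0,0,0],0],[0,[0,0,0],0],[0,[0,0,0],0],[0,[0,0,0],0]]'
python3 d.py 15.1 .4812 -.2148 .098
```

```text
[0.05489609 0.00821536 0.02208292] 0.05550741495255988
[0.05598369 0.00840341 0.02708292] 0.05661087031704129
0.18 [array([ 0.0832366 ,  0.06511924, -0.02091708]), array([ 0.09961235, -0.03725827, -0.02091708])]
0.19 [array([ 0.08309979,  0.06190588, -0.01091708]), array([ 0.09847111, -0.03419218, -0.01091708])]
time_s: 36.5
ee_pos: [0.4848, -0.2143, 0.2024]
ee_rot: [180.0, -0.0, 15.1]
contact_force: [-0.3, 0.7, -4.2]
width: 0.0129
grip_force: 58.8
turn 0.0
[-0.36 -0.04 10.44]
```

```bash
python3 -m jog '[[0,[-0.4,0,0],0],[0,[0,0,2],0],[0,[0,0,2.5],0],[0,[0,0,1.5],0],[0,[0,0,0],0],[0,[0,0,0],0],[0,[0,0,0],0]]'
python3 d.py 15.1 .4804 -.215 .098; python3 look.py w12 upper_frame
```

```text
time_s: 37.38
ee_pos: [0.4814, -0.2161, 0.1431]
ee_rot: [179.9, -0.1, 15.1]
contact_force: [-0.1, -0.3, -3.7]
width: 0.0133
grip_force: 58.8
turn -0.0
[-0.07 -0.13  4.51]
upper_frame [(array([241, 322]), 0.86, array([ 0.4691, -0.2203]))]
```

View pics/w12.png

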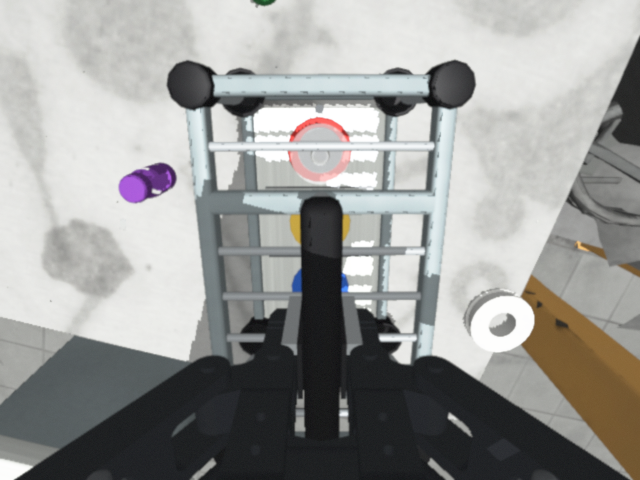

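w12: front cups are at (241,92) and (398,92), midpoint about 2 px left of the posts' midline, so I shift by 1 mm and lower.

```bash
python3 -m jog '[[0,[-0.1,-0.12,0.5],0],[0,[0,0,1],0],[0,[0,0,1],0],[0,[0,0,0.7],0],[0,[0,0,0.4],0],[0,[0,0,0.3],0],[0,[0,0,0],0],[0,[0,0,0],0]]'
```

```text
time_s: 38.48
ee_pos: [0.4797, -0.2151, 0.1035]
ee_rot: [180.0, -0.0, 15.1]
contact_force: [0.1, 0.6, -2.6]
width: 0.0128
grip_force: 58.9
```

```bash
python3 -m jog '[[0,[0,0,0.1],0],[0,[0,0,0],0],[0,[0,0,0],0],[0,[0,0,0],0]]'
python3 -m jog '[[0.4,[0,0,0],0],[0.4,[0,0,0],0],[0.4,[0,0,0],0],[0.4,[0,0,0],0],[0.4,[0,0,-1],0],[0.4,[0,0,-3],0],[0.4,[0,0,-4],0],[0.4,[0,0,-4],0],[0.4,[0,0,-3],0],[0.4,[0,0,0],0],[0.4,[0,0,0],0],[0.4,[0,0,0],0]]'
python3 look.py w13 upper_frame,lower_frame
python3 - <<'E'
from h import *
import pickle
np.set_printoptions(precision=4,suppress=True)
C,_=pickle.load(open("w13.pkl","rb")); T=cal("top");im=robot.capture("top")
w=cv2.imread("pics/w13.png"); 
t=cv2.resize(im[220:370,430:560],None,fx=3.2,fy=3.2,interpolation=cv2.INTER_CUBIC)
cv2.imwrite("pics/fin.png",np.hstack([cv2.resize(w,None,fx=.6,fy=.6),t[:288]]) if 0 else w)
robot.capture("scene"); 
for n in("top","scene"): print(n,[(d["location"],d["confidence"],at_z(cal(n),d["location"],.004)) for d in robot.pinpoint(n,"upper_frame")[:1]])
E
```

```text
time_s: 38.98
ee_pos: [0.4798, -0.2152, 0.1028]
ee_rot: [180.0, -0.0, 15.1]
contact_force: [-2.2, 0.2, 5.5]
width: 0.0129
grip_force: 60.0
time_s: 40.48
ee_pos: [0.4789, -0.2149, 0.2513]
ee_rot: [-179.9, 0.1, 15.1]
contact_force: [0.2, -0.2, -0.2]
width: 0.0339
grip_force: 0.0
upper_frame [(array([194, 324]), 0.69, array([ 0.4799, -0.2174]))]
lower_frame []
top [([294.1, 492.1], 0.65, array([ 0.4795, -0.2158,  0.004 ]))]
scene [([236.6, 442.3], 0.83, array([ 0.4799, -0.2235,  0.004 ]))]
```

View pics/w13.png

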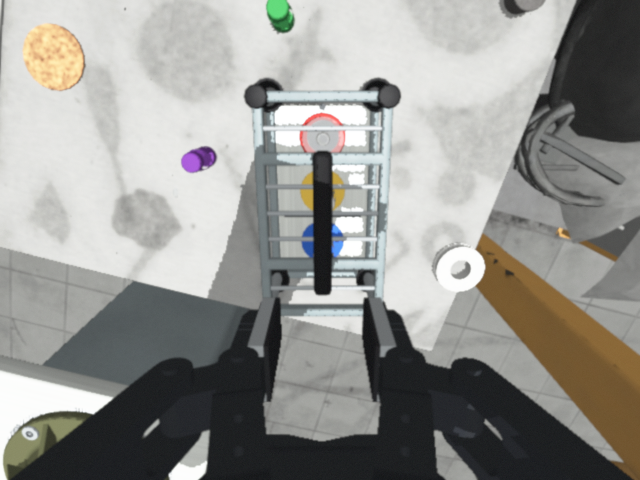

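w13: the frame is level over the sockets, post tops at (256,95) and (387,95), and the bottle is upright on red. The push-up force came at exactly the seated height, so it is home.

```bash
python3 -m jog '[[0.4,[0,0,0],0],[0.4,[0,0,0],0],[0.4,[0,0,0],0],[0.4,[0,0,0],0]]'; python3 -c "
from workcell import robot
print(robot.finish_job())"
```

```text
time_s: 41.32
ee_pos: [0.4796, -0.215, 0.2523]
ee_rot: [-180.0, -0.0, 15.1]
contact_force: [-0.1, 0.5, -0.4]
width: 0.0343
grip_force: 0.0
the job is handed in; nothing more can be done
None
```

I handed the job in at about 41 s: white vial on yellow, black vial on blue, weighing bottle on red, and the upper frame seated in the sockets, with the crucible not touched; the hand-in returned no verdict.

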